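Gauge a centrifuge insert in the bench caliper

TASK

Check the blue centrifuge insert on the bench caliper: stand it upright on the caliper's bed between the two jaws, then gently slide the moving jaw shut on it until the red pointer stands in the green band, and let go so that the insert stays lightly clamped. Leave the other two inserts and the jar where they are.

Things in the scene. Friction and masses are not known exactly. Their poses are not given: they have to be found in the camera images.
- caliper: bench caliper fixed to the table; grey base 300 mm (x) by 100 mm (y). Origin at table height on the jaws' centre line; x = closing direction of the moving jaw (away from the robot, towards the anvil). Flat bed for the part at z = 18 mm; a beam 16 mm wide along x at y = -37 mm is 30 mm high. Resting anvil face at x = 65 mm; behind it, x 95 to 150 mm, a dark block 66 mm high with the scale.
- jaw_post (a point): grip point on the axis of the moving jaw's upright black thumb post (diameter 22 mm), 66 mm above the table; post top 14 mm above it, foot (on the carriage) 32 mm below. The jaw's flat steel face lies 42 mm ahead of it in the caliper's +x; jaw plate 8 mm thick, 30 mm wide (y), 21 to 66 mm above the table.
- jaw: the moving jaw: aluminium carriage with a steel jaw plate and the thumb post. Origin on the plane of the plate's face, on the centre line, at table height; axes as the caliper's. It slides along the caliper's x: fully open its face is 110 mm from the resting anvil face, fully shut 15 mm. Sliding friction about 9 N: it stays where it is left.
- anvil_face (a point): centre of the contact face of the sprung anvil (the other jaw: steel plate 30 mm wide, 21 to 66 mm above the table), 45 mm above the table; moves with joint anvil.
- anvil (a joint): how far the sprung anvil is pushed back along the caliper's +x, in m: 0 at rest, stop at 0.020. Spring: about 0.8 N at 0, 0.4 N more per mm. It carries the red pointer over the white scale on the block; the pointer enters the 10 mm wide green band at 4 mm and leaves it at 14 mm.
- insert_blue: blue plastic centrifuge insert, upright cylinder of diameter 36 mm and height 70 mm, 50 to 100 g, standing in the white tray; origin at the centre of its underside, z up its axis.
- insert_orange: orange insert of the same size in the tray; leave it.
- insert_purple: purple insert of the same size in the tray; leave it.
- tray: fixed white tray 260 mm (x) by 120 mm (y), rim 14 mm high, inner floor 6 mm above the table; origin at the centre of its underside. The three inserts stand roughly in a row along its x axis, about 80 mm apart, in any order.
- jar: small specimen jar with yellow lid, diameter 54 mm, height 70 mm; origin at the centre of its underside; leave it.
Things that resemble listed ones, but are neither listed nor needed, are in the scene too. What is shaped like the insert_blue but turquoise is not meant.

How it is judged:
On the way, in this order (a step that is already met when the one before it is completed fails the run):
1. the blue insert stands upright on the caliper's bed between the jaws, with the anvil not yet pushed into the band (z of insert_blue in the frame of caliper between 0.015 and 0.0215 m and y of insert_blue in the frame of caliper between -0.016 and 0.016 m and x of insert_blue in the frame of anvil_face below -0.015 m and x of insert_blue in the frame of jaw above 0.015 m and angle between insert_blue's own z axis and vertical below 0.1 rad and value of joint anvil below 0.003 m), for 0.1 s.
2. the moving jaw presses on the insert and the pointer stands in the green band (contact force between insert_blue and jaw above 0.8 N and value of joint anvil between 0.0035 and 0.0145 m), for 0.2 s.
At the end, for the whole second after the job is handed in: The blue insert stands upright (within 0.1 rad) and at rest on the caliper's bed, its axis within 16 mm of the jaws' centre line, clamped by the moving jaw with at least 0.8 N, the anvil pushed back 3.5 to 14.5 mm (pointer in the green band), nothing held (all of step 2 and z of insert_blue in the frame of caliper between 0.015 and 0.0215 m and y of insert_blue in the frame of caliper between -0.016 and 0.016 m and angle between insert_blue's own z axis and vertical below 0.1 rad and linear speed of insert_blue below 0.01 m/s); the robot touches nothing.
It fails at once if the jaw squeezes the insert with more than 25 N (contact force between insert_blue and jaw above 25 N).
It fails at once if another insert or the jar is shifted more than 20 mm (distance of any of insert_orange, insert_purple, jar from where it was at the start of the episode above 0.02 m).
It also fails if it takes over 58 s, if anything falls off the work surface, if the arm or the gripper's body presses on something with over 40 N, if the wrist force passes 120 N, or if a joint passes its speed limit or range.

ROBOT

A 7-joint arm with a two-finger parallel gripper is mounted at the origin on the work surface. World frame = base frame: x ahead of the robot, y to its left, z up, the work surface at z = 0. Lengths are in m, angles in rad, forces in N, time in s.
With the tool pointing down it reaches from about 0.4 to 0.85 m from the base axis. Payload 10.4 kg.
Tool frame: the origin (TCP) lies midway between the tips of the shut fingers; the grasp point (between the pads) lies 19 mm behind it; z points along the fingers, y is the direction in which the jaws open and shut (so a half turn about z gives the same grasp; the last joint's range is limited). The gripper opens to 85 mm and grips with 20 to 120 N. Pads are 22 mm wide; open, the fingers measure 114 mm over their backs; the gripper's body (76 mm by 85 mm) begins 54 mm behind the grasp point. The pads swing forward as they close: fully open they stand 13 mm farther back than shut.
Start: joints at [-1.187, 0.332, -0.065, 1.46, 0.022, 1.35, -0.088], TCP at [0.247, 0.574, 0.231] pointing down, gripper open.
Joint ranges: [-2.6, 2.6], [-0.5, 2.12], [-1.47, 1.34], [0.16, 2.42], [-1.27, 4.41], [0.06, 2.06], [-2.6, 2.6]. Speed limits (rad/s): [2.22, 2.22, 2.79, 2.79, 3.14, 3.14, 3.14].

INTERFACE

Orientations are given as a unit quaternion [x, y, z, w].
In Python, from workcell import manip, viewer gives the robot as it stands.
- The arm moves only by the tool move_arm, never from a script. Its argument "deltas" is a list of rows, each a list of 7 numbers: the shift along the tool's x, y, z in m, then the turn, a rotation vector about the tool's x, y, z in degrees, then the opening, from -1 (shut) to 1 (fully open). In form: [[dx, dy, dz, wx, wy, wz, gripper], ...]. A call has 1 to 10 rows; each row shifts and turns the commanded pose from where the row before left it, along the tool's axes as they then stand; what a row does not reach is not made up. A row lasts 1/8 s, in which the tool goes at most 62.5 mm and 10.7 degrees, less where a joint would pass 70% of its speed; a pose out of reach is approached as far as the arm can. A call with a gripper value outside its range is refused whole. The fingers move at their own pace and stop on an object; "force" is the grip in N (left out, the last holds). Time passes only in rows, so rows that do not move let the fingers close. It gives the time, the measured TCP pose, the force and the opening at its end, in the units of the state.
- manip.get_obs(): the state, without advancing time (a new reading comes with each control period).
- viewer.camera(name): name is "scene" or "top"; returns (picture, depth): 420x560x3 uint8, red, green, blue; 420x560 float32, m along the optical axis (not along the pixel's ray), 0 where there is no reading.
- viewer.calibration(name): a dict with "fx", "fy", "cx", "cy" (pixels), "dist" ([k1, k2, p1, p2, k3] as OpenCV has them; the pictures are not rectified), "R" (3x3) and "t" (3): a world point X has camera coordinates R X + t. Camera axes: x right, y down, z forward; pixel columns grow to the right and rows downward; lengths in m; the calibration is good to about 2 mm. A picture is of the moment at which its call begins. calibration takes no time and is no camera call.
- manip.hand_in(): hands the job in, once; it reports no verdict.
The state is a dict: "clock": time; "joint_pos": joint angles; "joint_velocities": joint speeds; "tau": joint torques, N m; "position": TCP position; "ee_rot": TCP orientation; "ft_force": force on the tool from outside, world axes, zero at the start; "torque": the same for the moment, N m; "grip_width": opening from 0.0 (shut) to 1.0 (fully open).
Only numpy, scipy, OpenCV 4.12 (cv2) and the standard library are available. Lean on these libraries where they do the work, as an engineer would, in place of code of your own. Each camera call takes 0.05 s, during which the arm holds its last target.

## Working session

There is one attempt and no reset: what is moved stays moved. The work goes in short steps, Python scripts to look and compute and a tool call to move; the robot and the scene stay as the last step left them, time stands still between calls to the robot, and variables do not carry over. Pictures are saved under pics/ and viewed, and the job is handed in when it is done.

Besides the shell and the picture viewer there is one more tool, called after ">>>" in YAML: its name, and indented under it one key for each argument. move_arm: Moves the arm, as the interface text tells. Its arguments: {"type":"object","properties":{"deltas":{"type":"array"},"force":{"type":"number"}},"required":["deltas"]}

```bash
mkdir -p pics; python3 - <<'E'
from workcell import manip, viewer
import cv2,numpy as np
o=manip.get_obs();print({k:np.round(o[k],3) for k in o})
for n in("scene","top"):
    p,d=viewer.camera(n);cv2.imwrite(f"pics/{n}0.png",cv2.cvtColor(p,cv2.COLOR_RGB2BGR));np.savez(f"{n}0.npz",p=p,d=d)
    c=viewer.calibration(n);print(n,{k:np.round(c[k],4).tolist() for k in c})
E
```

```text
{'clock': np.float64(0.0), 'joint_pos': array([-1.187,  0.333, -0.065,  1.461,  0.022,  1.35 , -0.088]), 'joint_velocities': array([-0.   , -0.   , -0.001,  0.001,  0.001,  0.001, -0.   ]), 'tau': array([-0.0000e+00, -6.2545e+01,  4.9000e-02, -3.9161e+01,  1.6000e-02,
        1.0000e-02, -0.0000e+00]), 'position': array([0.247, 0.574, 0.231]), 'ee_rot': array([ 0.202,  0.979, -0.001, -0.   ]), 'ft_force': array([ 0.829,  1.203, -0.399]), 'torque': array([0.031, 0.036, 0.003]), 'grip_width': np.float64(1.001)}
scene {'fx': 487.3235, 'fy': 487.3235, 'cx': 270.0716, 'cy': 210.9587, 'dist': [-0.023, 0.0, 0.0, 0.0, 0.0], 'R': [[-0.5799, 0.8147, -0.0014], [0.7054, 0.5012, -0.5011], [-0.4076, -0.2916, -0.8654]], 't': [0.2161, -0.3998, 1.3434]}
top {'fx': 509.6338, 'fy': 509.6338, 'cx': 270.8245, 'cy': 211.1779, 'dist': [-0.1292, 0.0, 0.0, 0.0, 0.0], 'R': [[-0.0093, -0.9996, -0.0267], [-0.9868, 0.0135, -0.1615], [0.1618, 0.0248, -0.9865]], 't': [0.1358, 0.52, 1.0759]}
```

View pics/scene0.png

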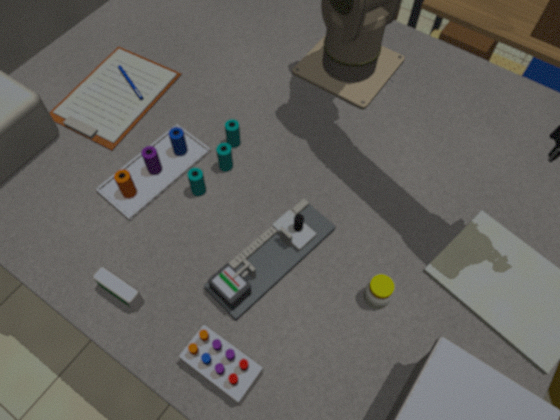

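View pics/top0.png

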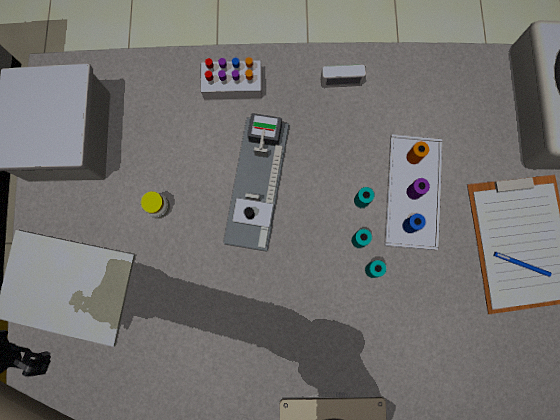

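The blue insert is at scene (178,133), top (417,222), in the tray. Things that could be mistaken for it are the turquoise cylinders at top (366,197), (362,238) and (376,268), the blue pen at (522,263), and the blue dot in the rack at (236,62). The caliper's post is at top (249,213) and the jar at (153,203). Next I'll measure and make a close crop.

```bash
cat > h.py <<'E'
from workcell import manip, viewer
import cv2,numpy as np
def load(n,i): 
    z=np.load(f"{n}{i}.npz");return z['p'],z['d']
def snap(n,i):
    p,d=viewer.camera(n);np.savez(f"{n}{i}.npz",p=p,d=d);return p,d
def ray(n,uv):
    c=viewer.calibration(n);K=np.array([[c['fx'],0,c['cx']],[0,c['fy'],c['cy']],[0,0,1]])
    q=cv2.undistortPoints(np.array(uv,float).reshape(-1,1,2),K,np.array(c['dist'])).reshape(-1,2)
    R=np.array(c['R']);t=np.array(c['t'])
    return -R.T@t,np.c_[q,np.ones(len(q))]@R
def plane(n,uv,z):
    o,r=ray(n,uv);return o+r*((z-o[2])/r[:,2])[:,None]
def cloud(n,d,uv):
    o,r=ray(n,uv);uv=np.array(uv).astype(int);return o+r*d[uv[:,1],uv[:,0]][:,None]
def px(n,X):
    c=viewer.calibration(n);K=np.array([[c['fx'],0,c['cx']],[0,c['fy'],c['cy']],[0,0,1]])
    return cv2.projectPoints(np.array(X,float).reshape(-1,1,3),cv2.Rodrigues(np.array(c['R']))[0],np.array(c['t']),K,np.array(c['dist']))[0].reshape(-1,2)
def full(n,d):
    v,u=np.mgrid[:420,:560];uv=np.c_[u.ravel(),v.ravel()];return cloud(n,d,uv).reshape(420,560,3)
def crop(n,p,x0,y0,x1,y1,f,name):
    cv2.imwrite("pics/"+name,cv2.cvtColor(cv2.resize(p[y0:y1,x0:x1],None,fx=f,fy=f,interpolation=cv2.INTER_CUBIC),cv2.COLOR_RGB2BGR))
E
python3 - <<'E'
from h import *
for n in("top","scene"):
    p,d=load(n,0);X=full(n,d);hsv=cv2.cvtColor(p,cv2.COLOR_RGB2HSV)
    H,S,V=[hsv[...,i] for i in range(3)]
    for nm,lo,hi in(("blue",105,122),("purple",128,155),("orange",5,16),("turq",80,98),("yellow",25,33)):
        m=((H>=lo)&(H<=hi)&(S>120)&(V>40)).astype(np.uint8)
        k,l,s,c=cv2.connectedComponentsWithStats(m)
        for i in range(1,k):
            if s[i,4]<60: continue
            P=X[l==i];top=P[P[:,2]>P[:,2].max()-.012]
            print(n,nm,s[i].tolist(),"z",np.percentile(P[:,2],[2,50,98]).round(3),"topc",((top.max(0)+top.min(0))/2).round(4),"ext",(np.ptp(top,0)).round(3))
p,d=load("top",0);crop("top",p,380,130,445,255,4,"c1.png");crop("top",p,215,100,300,255,4,"c2.png")
p,d=load("scene",0);crop("scene",p,90,110,250,220,5,"c3.png");crop("scene",p,195,190,345,320,5,"c4.png")
E
```

```text
top blue [403, 214, 22, 19, 257] z [0.018 0.074 0.08 ] topc [ 0.49   -0.1822  0.0765] ext [0.032 0.034 0.011]
top blue [494, 252, 57, 24, 217] z [0.013 0.018 0.023] topc [0.3403 0.102  1.149 ] ext [0. 0. 0.]
top purple [407, 178, 23, 21, 229] z [0.021 0.075 0.08 ] topc [0.3403 0.102  1.149 ] ext [0. 0. 0.]
top orange [407, 142, 20, 22, 149] z [0.012 0.046 0.077] topc [ 0.6499 -0.1979  0.0747] ext [0.032 0.027 0.012]
top orange [533, 175, 27, 38, 243] z [-0.     0.004  0.01 ] topc [0.3403 0.102  1.149 ] ext [0. 0. 0.]
top orange [468, 182, 92, 132, 1008] z [-0.     0.005  0.009] topc [0.3403 0.102  1.149 ] ext [0. 0. 0.]
top turq [355, 187, 19, 21, 231] z [0.011 0.07  0.075] topc [ 0.5505 -0.0759  0.0707] ext [0.035 0.033 0.011]
top turq [353, 229, 19, 19, 215] z [0.002 0.07  0.075] topc [ 0.459  -0.0668  0.0705] ext [0.034 0.035 0.011]
top turq [365, 260, 21, 18, 224] z [0.009 0.07  0.075] topc [ 0.3926 -0.0951  0.0705] ext [0.034 0.032 0.012]
top yellow [141, 191, 21, 22, 357] z [0.066 0.071 0.075] topc [0.3403 0.102  1.149 ] ext [0. 0. 0.]
scene blue [523, 58, 37, 34, 725] z [-0.41
[... 728 characters left out ...]
-0.339 -0.229] topc [0.9549 0.416  0.9625] ext [0. 0. 0.]
scene orange [92, 72, 89, 78, 415] z [-0.     0.003  0.007] topc [0.9549 0.416  0.9625] ext [0. 0. 0.]
scene orange [50, 107, 15, 19, 95] z [0.    0.004 0.017] topc [ 0.6232 -0.4709  0.0622] ext [0.003 0.006 0.001]
scene orange [114, 170, 22, 28, 319] z [0.012 0.058 0.078] topc [ 0.6545 -0.2012  0.0737] ext [0.035 0.038 0.012]
scene turq [216, 120, 24, 51, 631] z [0.007 0.059 0.073] topc [ 0.4284 -0.0806  0.0679] ext [0.1   0.063 0.012]
scene turq [188, 168, 17, 28, 331] z [0.009 0.061 0.073] topc [0.9549 0.416  0.9625] ext [0. 0. 0.]
scene yellow [370, 274, 24, 24, 462] z [0.064 0.07  0.073] topc [0.9549 0.416  0.9625] ext [0. 0. 0.]
```

View pics/c1.png

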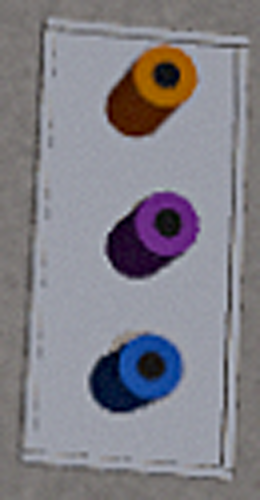

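View pics/c2.png

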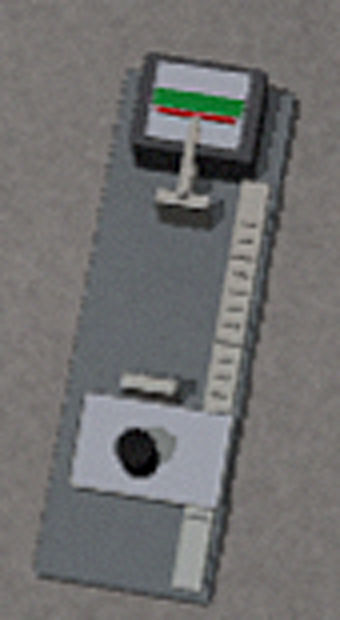

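View pics/c4.png

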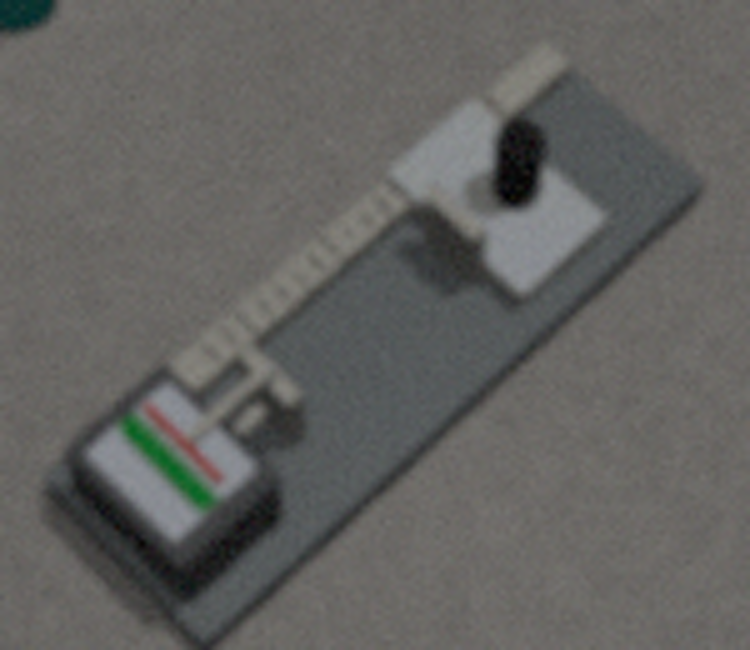

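The crops confirm the choice. The blue insert, with a dark hole, is at the near end of the tray at top (418,222). The caliper crops show the jaw fully open, the post near top (249,213) and the red pointer just short of the green band. Next I'll measure the caliper frame.

```bash
python3 - <<'E'
from h import *
print("camc",ray("top",[[0,0]])[0],ray("scene",[[0,0]])[0])
p,d=load("top",0);X=full("top",d);hsv=cv2.cvtColor(p,cv2.COLOR_RGB2HSV)
# base corners from crop picks
C=plane("top",[[224.25,244],[267.5,250.75],[289.5,124.5],[247,116.5]],.018)
print("corners\n",C.round(4)); e=[np.linalg.norm(C[i]-C[(i+1)%4]).round(4) for i in range(4)];print(e)
for a,b in((0,3),(1,2)): v=C[b]-C[a];print("yaw",np.degrees(np.arctan2(v[1],v[0])))
# depth-based: region above 10mm near caliper -> minAreaRect in xy
m=np.zeros((420,560),bool);m[100:256,215:300]=1
P=X[m&(X[...,2]>.010)&(X[...,2]<.026)]
r=cv2.minAreaRect(P[:,:2].astype(np.float32)); print("bed rect",r,np.median(P[:,2]), len(P))
P2=X[m&(X[...,2]>.010)]; r=cv2.minAreaRect(P2[:,:2].astype(np.float32)); print("all rect",r)
def top(n,mask,zmin,zmax,nm):
    d=load(n,0)[1];X=full(n,d);P=X[mask&(X[...,2]>zmin)&(X[...,2]<zmax)]
    (c,rad)=cv2.minEnclosingCircle(P[:,:2].astype(np.float32));print(n,nm,len(P),"mean",P.mean(0).round(4),"circ",np.round(c,4),round(rad,4),"rect",np.round(cv2.minAreaRect(P[:,:2].astype(np.float32))[2],2))
for n,box in(("top",(235,200,265,225)),("scene",(285,205,312,240))):
    mm=np.zeros((420,560),bool);mm[box[1]:box[3],box[0]:box[2]]=1;p_,_=load(n,0)
    top(n,mm&(p_.max(2)<60),.073,.09,"post")
for n,box in(("top",(400,205,432,240)),("scene",(165,122,192,160))):
    mm=np.zeros((420,560),bool);mm[box[1]:box[3],box[0]:box[2]]=1
    top(n,mm,.069,.085,"blue")
# colour-based ray top centres, z=.076: bright blue ring in top
for n,box in(("top",(400,205,432,240)),("scene",(165,122,192,160))):
    p_,_=load(n,0);h=cv2.cvtColor(p_,cv2.COLOR_RGB2HSV);mm=np.zeros((420,560),np.uint8);mm[box[1]:box[3],box[0]:box[2]]=1
    q=((h[...,0]>100)&(h[...,0]<125)&(h[...,1]>110)&(h[...,2]>150)&(mm>0)).astype(np.uint8)
    cs=cv2.findContours(q,cv2.RETR_EXTERNAL,cv2.CHAIN_APPROX_NONE)[0];c=max(cs,key=cv2.contourArea)
    el=cv2.fitEllipse(c);print(n,"ring",el,plane(n,[el[0]],.076).round(4))
# block top & plate
mm=m.copy();mm[150:]=0
P=X[mm&(X[...,2]>.06)];print("block",cv2.minAreaRect(P[:,:2].astype(np.float32)),np.median(P[:,2]))
E
```

```text
camc [0.3402821  0.10195213 1.14903435] [0.95487993 0.41599171 0.96246825]
corners
 [[0.4529 0.2352 0.018 ]
 [0.4368 0.1386 0.018 ]
 [0.7291 0.0852 0.018 ]
 [0.7506 0.184  0.018 ]]
[np.float64(0.0979), np.float64(0.2972), np.float64(0.1011), np.float64(0.302)]
yaw -9.774797531068312
yaw -10.369965438027359
bed rect ((0.5935366749763489, 0.16361790895462036), (0.10092344135046005, 0.3012946844100952), 79.8818130493164) 0.01828225925341531 3201
all rect ((0.5454555749893188, 0.1650761067867279), (0.14028999209403992, 0.4057609736919403), 88.02852630615234)
top post 71 mean [0.515  0.1764 0.0801] circ [0.5154 0.1768] 0.011 rect 42.65
scene post 70 mean [0.5183 0.1774 0.0797] circ [0.5175 0.1773] 0.0103 rect 34.28
top blue 210 mean [ 0.49   -0.1821  0.0758] circ [ 0.4905 -0.1832] 0.0185 rect 86.1
scene blue 164 mean [ 0.4942 -0.1816  0.0746] circ [ 0.4921 -0.1822] 0.0202 rect 71.38
top ring ((416.5834045410156, 221.40151977539062), (12.847368240356445, 14.218647003173828), 133.34791564941406) [[ 0.4899 -0.182   0.076 ]]Traceback (most recent call last):
  File "<stdin>", line 26, in <module>
ValueError: max() iterable argument is empty
```

```bash
cat >> h.py <<'E'
from scipy.spatial.transform import Rotation as Ro
YAW=np.radians(-10.1); U=np.array([np.cos(YAW),np.sin(YAW),0]);V=np.array([-U[1],U[0],0]);O=np.array([.5935,.1636,0])
def go(target,state=None):
    o=manip.get_obs();R=Ro.from_quat(o['ee_rot']).as_matrix();p=np.array(o['position'])
    want=np.c_[-U,V,[0,0,-1]]
    rv=Ro.from_matrix(R.T@want).as_rotvec(degrees=True)
    print("clock",round(float(o['clock']),2),"pos",p.round(4),"F",np.round(o['ft_force'],1),"grip",round(float(o['grip_width']),3),"rotvec to want",rv.round(2))
    D=np.array(target)-p
    print("delta in tool now",(R.T@D).round(4),"delta in wanted frame",(want.T@D).round(4))
E
python3 -c "
from h import *
go([.491,-.182,.15])"
```

```text
clock 0.1 pos [0.2471 0.5737 0.2306] F [-0.5  0.4  0.2] grip 0.998 rotvec to want [-7.000e-02 -1.000e-02 -1.321e+01]
delta in tool now [-0.5229 -0.5975  0.0814] delta in wanted frame [-0.3726 -0.7012  0.0806]
```

>>> move_arm:
  deltas:
    - [0,0,0,0,0,-6.6,1]
    - [0,0,0,0,0,-6.6,1]
    - [-0.03,-0.04,0,0,0,0,1]
    - [-0.03,-0.05,0,0,0,0,1]
    - [-0.03,-0.05,0,0,0,0,1]
    - [-0.03,-0.05,0,0,0,0,1]
    - [-0.03,-0.05,0,0,0,0,1]
    - [-0.03,-0.05,0,0,0,0,1]
    - [-0.03,-0.05,0,0,0,0,1]
    - [-0.03,-0.05,0,0,0,0,1]

```text
clock: 1.35
position: [0.4153, 0.146, 0.2312]
ee_rot: [0.088, 0.996, 0.0, -0.0]
ft_force: [0.9, 0.8, 0.3]
grip_width: 0.997
```

```bash
python3 -c "
from h import *
go([.491,-.182,.15])"
```

```text
clock 1.35 pos [0.4153 0.146  0.2312] F [0.9 0.8 0.3] grip 0.997 rotvec to want [ 0.02 -0.   -0.  ]
delta in tool now [-0.132  -0.3097  0.0811] delta in wanted frame [-0.132  -0.3097  0.0812]
```

>>> move_arm:
  deltas:
    - [-0.02,-0.05,0,0,0,0,1]
    - [-0.02,-0.05,0,0,0,0,1]
    - [-0.02,-0.05,0,0,0,0,1]
    - [-0.02,-0.05,0,0,0,0,1]
    - [-0.02,-0.05,0,0,0,0,1]
    - [-0.02,-0.04,0,0,0,0,1]
    - [-0.012,-0.02,0.03,0,0,0,1]
    - [0,0,0.03,0,0,0,1]
    - [0,0,0.02,0,0,0,1]
    - [0,0,0,0,0,0,1]

```text
clock: 2.6
position: [0.4896, -0.1801, 0.1499]
ee_rot: [0.088, 0.996, -0.0, -0.002]
ft_force: [-0.0, -0.4, 0.5]
grip_width: 0.997
```

```bash
python3 -c "
from h import *
go([.491,-.182,.032])
for n,b in (('scene',(90,40,270,220)),('top',(350,120,470,300))):
    p,d=snap(n,1);crop(n,p,*b,4 if n=='scene' else 3,n+'1.png')
"
```

```text
clock 2.6 pos [ 0.4896 -0.1801  0.1499] F [-0.  -0.4  0.5] grip 0.997 rotvec to want [-0.02 -0.19 -0.01]
delta in tool now [-0.0021 -0.0016  0.1179] delta in wanted frame [-0.0018 -0.0016  0.1179]
```

View pics/scene1.png

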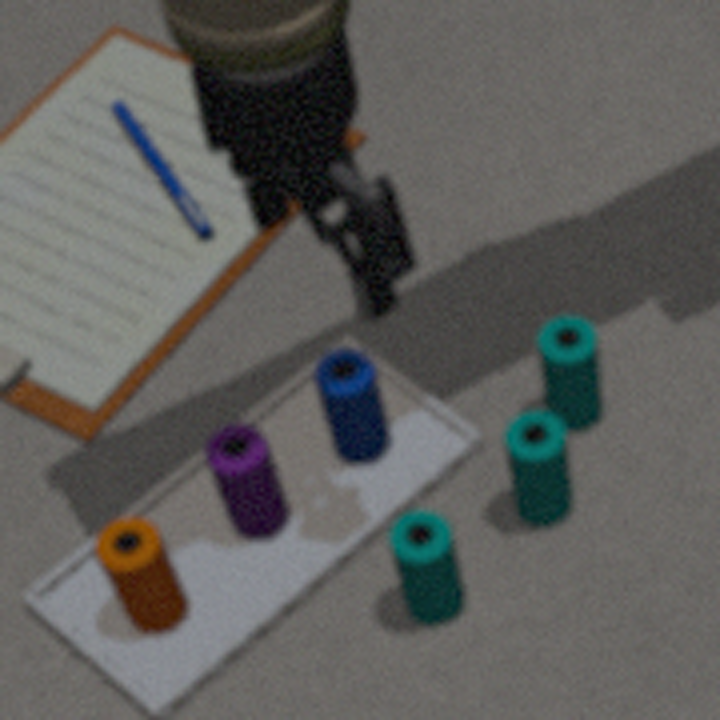

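The gripper stands open above the blue insert (crop (345,370)), with a finger on each side of the row. I'll go down and close.

>>> move_arm:
  deltas:
    - [-0.002,-0.002,0.02,0,0,0,1]
    - [0,0,0.025,0,0,0,1]
    - [0,0,0.025,0,0,0,1]
    - [0,0,0.025,0,0,0,1]
    - [0,0,0.023,0,0,0,1]
    - [0,0,0,0,0,0,1]
    - [0,0,0,0,0,0,-1]
    - [0,0,0,0,0,0,-1]
    - [0,0,0,0,0,0,-1]
    - [0,0,0,0,0,0,-1]
  force: 25

```text
clock: 3.95
position: [0.4929, -0.1828, 0.0342]
ee_rot: [0.088, 0.996, 0.0, 0.001]
ft_force: [-1.0, 0.1, 7.0]
grip_width: 0.415
```

>>> move_arm:
  deltas:
    - [0,0,0,0,0,0,-1]
    - [0,0,0,0,0,0,-1]
    - [0,0,0,0,0,0,-1]
    - [0,0,0,0,0,0,-1]

```text
clock: 4.45
position: [0.4929, -0.1828, 0.0341]
ee_rot: [0.088, 0.996, 0.0, 0.001]
ft_force: [-1.5, 0.2, 7.0]
grip_width: 0.413
```

The opening is 0.413, about 35 mm, which fits the 36 mm insert. Lift.

>>> move_arm:
  deltas:
    - [0,0,-0.01,0,0,0,-1]
    - [0,0,-0.03,0,0,0,-1]
    - [0,0,-0.04,0,0,0,-1]
    - [0,0,-0.04,0,0,0,-1]
    - [0,0,-0.02,0,0,0,-1]
    - [0,0,0,0,0,0,-1]

```text
clock: 5.2
position: [0.493, -0.183, 0.1749]
ee_rot: [0.088, 0.996, 0.0, 0.002]
ft_force: [-0.7, 0.2, -0.5]
grip_width: 0.415
```

```bash
python3 -c "
from h import *
go(O+.025*U+[0,0,.17])
p,d=snap('scene',2);crop('scene',p,90,40,270,220,4,'scene2.png')
p,d=snap('top',2);crop('top',p,350,120,470,300,3,'top2.png')
"
```

```text
clock 5.2 pos [ 0.493  -0.183   0.1749] F [-0.7  0.2 -0.5] grip 0.415 rotvec to want [ 0.04  0.18 -0.01]
delta in tool now [-0.063   0.3588  0.0054] delta in wanted frame [-0.0631  0.3588  0.0049]
```

View pics/scene2.png

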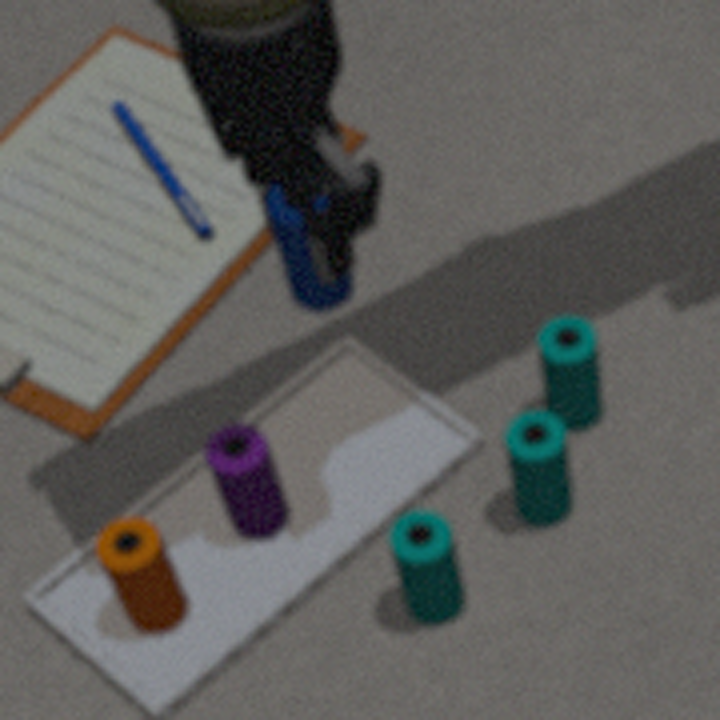

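The blue insert is held upright, bottom at crop (320,300), and the other inserts have not moved. Next, carry it over the caliper.

>>> move_arm:
  deltas:
    - [-0.008,0.03,0,0,0,0,-1]
    - [-0.008,0.045,0,0,0,0,-1]
    - [-0.008,0.045,0,0,0,0,-1]
    - [-0.008,0.045,0,0,0,0,-1]
    - [-0.008,0.045,0,0,0,0,-1]
    - [-0.008,0.045,0,0,0,0,-1]
    - [-0.008,0.045,0,0,0,0,-1]
    - [-0.007,0.035,0,0,0,0,-1]
    - [0,0.024,0,0,0,0,-1]
    - [0,0,0,0,0,0,-1]

```text
clock: 6.55
position: [0.6166, 0.1614, 0.1721]
ee_rot: [0.087, 0.996, -0.0, -0.001]
ft_force: [-0.0, -1.4, -0.6]
grip_width: 0.416
```

```bash
python3 -c "
from h import *
go(O+.025*U+[0,0,.046])
p,d=snap('scene',3);crop('scene',p,160,100,350,320,3,'scene3.png')
p,d=snap('top',3);crop('top',p,190,90,340,270,3,'top3.png')
"
```

```text
clock 6.55 pos [0.6166 0.1614 0.1721] F [-0.  -1.4 -0.6] grip 0.416 rotvec to want [-0.04 -0.1   0.14]
delta in tool now [-0.002  -0.0018  0.1261] delta in wanted frame [-0.0018 -0.0018  0.1261]
```

View pics/scene3.png

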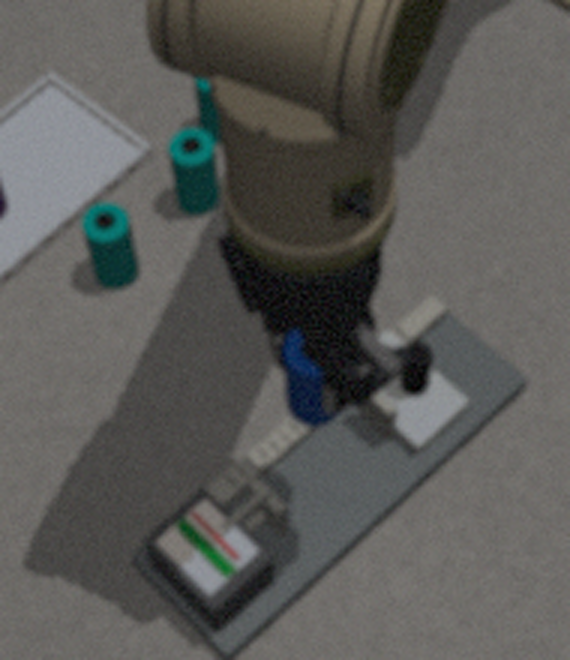

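View pics/top3.png

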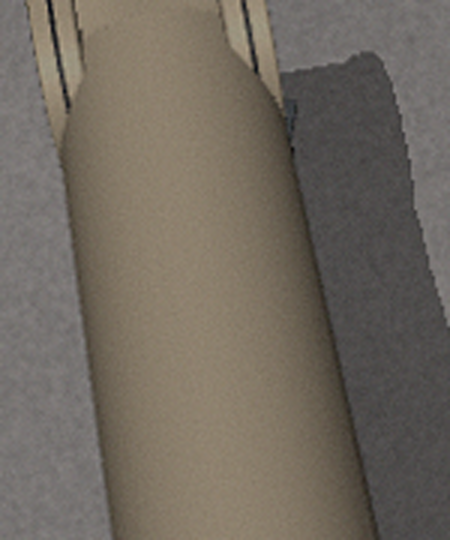

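In the scene crop the insert is upright above the bed, between the jaw and the anvil (bottom at crop (312,415)); the arm hides the top view. Next, lower it.

>>> move_arm:
  deltas:
    - [-0.002,-0.002,0.02,0,0,0,-1]
    - [0,0,0.03,0,0,0,-1]
    - [0,0,0.03,0,0,0,-1]
    - [0,0,0.02,0,0,0,-1]
    - [0,0,0.012,0,0,0,-1]
    - [0,0,0,0,0,0,-1]

```text
clock: 7.4
position: [0.6187, 0.157, 0.0607]
ee_rot: [0.088, 0.996, -0.0, -0.0]
ft_force: [-0.1, -0.3, -0.4]
grip_width: 0.414
```

```bash
python3 -c "
from h import *
go(O+.025*U+[0,0,.046])
p,d=snap('scene',4);crop('scene',p,160,160,350,320,4,'scene4.png')
"
```

```text
clock 7.4 pos [0.6187 0.157  0.0607] F [-0.1 -0.3 -0.4] grip 0.414 rotvec to want [-0.03 -0.04 -0.03]
delta in tool now [0.0009 0.0021 0.0147] delta in wanted frame [0.001  0.0021 0.0147]
```

View pics/scene4.png

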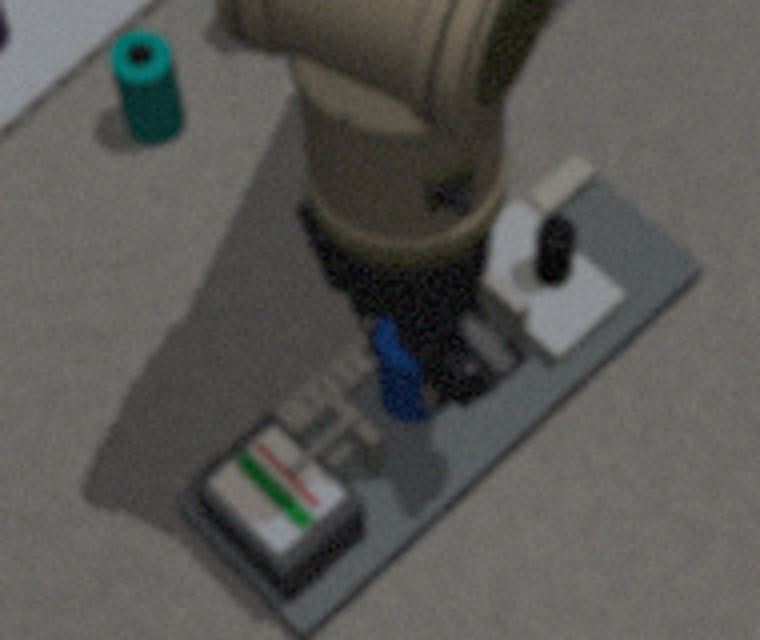

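The insert is between the jaws, about 15 mm above the bed, with no contact. Next, the last stretch down.

>>> move_arm:
  deltas:
    - [0.001,0.002,0.006,0,0,0,-1]
    - [0,0,0.005,0,0,0,-1]
    - [0,0,0.003,0,0,0,-1]
    - [0,0,0,0,0,0,-1]

```text
clock: 7.95
position: [0.6182, 0.1594, 0.0471]
ee_rot: [0.088, 0.996, -0.0, -0.0]
ft_force: [-0.2, 0.2, -0.4]
grip_width: 0.416
```

>>> move_arm:
  deltas:
    - [0,0,0.002,0,0,0,-1]
    - [0,0,0,0,0,0,-1]

```text
clock: 8.2
position: [0.6187, 0.1594, 0.0462]
ee_rot: [0.088, 0.996, 0.0, 0.0]
ft_force: [-2.0, -1.0, 6.9]
grip_width: 0.414
```

The insert is on the bed (contact 7 N at the expected height). Release and rise.

>>> move_arm:
  deltas:
    - [0,0,0,0,0,0,0.0]
    - [0,0,0,0,0,0,0.4]
    - [0,0,0,0,0,0,0.5]
    - [0,0,0,0,0,0,0.5]
    - [0,0,-0.02,0,0,0,0.5]
    - [0,0,-0.04,0,0,0,0.5]
    - [0,0,-0.04,0,0,0,0.5]
    - [0,0,-0.03,0,0,0,0.5]

```text
clock: 9.2
position: [0.6189, 0.1594, 0.1789]
ee_rot: [0.088, 0.996, 0.001, 0.001]
ft_force: [0.6, -0.6, -0.4]
grip_width: 0.746
```

```bash
python3 -c "
from h import *
go(O-.0786*U+[0,0,.17])
p,d=snap('scene',5);crop('scene',p,190,180,350,320,5,'scene5.png')
"
```

```text
clock 9.2 pos [0.6189 0.1594 0.1789] F [ 0.6 -0.6 -0.4] grip 0.746 rotvec to want [ 0.09  0.14 -0.03]
delta in tool now [ 0.1044 -0.0004  0.0087] delta in wanted frame [ 0.1044 -0.0003  0.0089]
```

View pics/scene5.png

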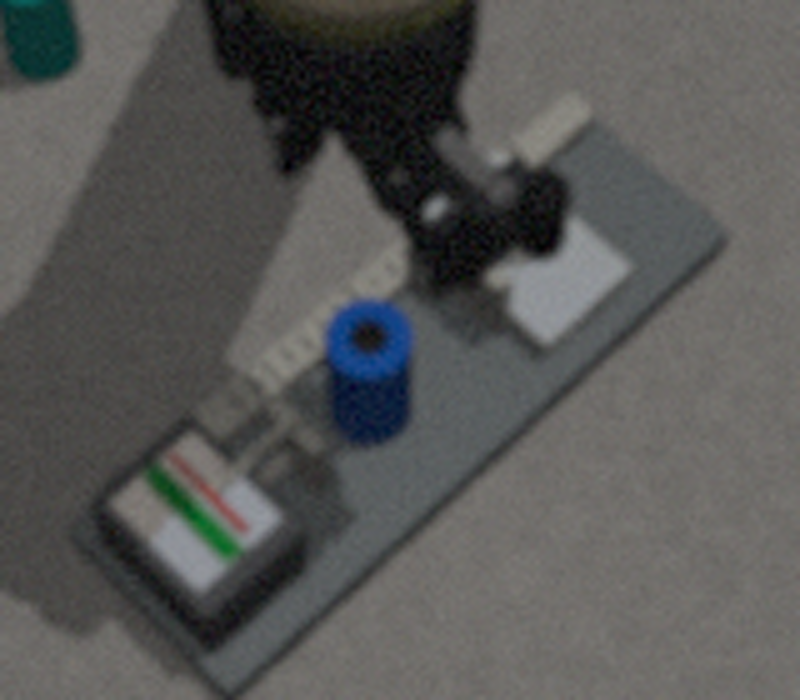

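The blue insert stands upright on the bed between the jaws (crop (370,370)), with the pointer still short of the band. Next, move over the thumb post.

>>> move_arm:
  deltas:
    - [0.02,0,0,0,0,0,0.5]
    - [0.04,0,0,0,0,0,0.5]
    - [0.03,0,0,0,0,0,0.5]
    - [0.014,0,0,0,0,0,0.5]
    - [0,0,0.03,0,0,0,0.5]
    - [0,0,0.02,0,0,0,0.5]
    - [0,0,0,0,0,0,0.5]

```text
clock: 10.12
position: [0.5157, 0.1772, 0.1248]
ee_rot: [0.088, 0.996, -0.001, -0.001]
ft_force: [0.6, -0.7, -0.1]
grip_width: 0.751
```

```bash
python3 -c "
from h import *
go(O-.0786*U+[0,0,.047])
p,d=snap('scene',6);crop('scene',p,190,160,350,320,5,'scene6.png')
X=full('scene',d)
h=cv2.cvtColor(p,cv2.COLOR_RGB2HSV)
m=(h[...,0]>100)&(h[...,0]<125)&(h[...,1]>110);m[:230]=0;m[320:]=0;m[:,:240]=0;m[:,300:]=0
P=X[m];print('blue z',np.percentile(P[:,2],[2,98]));P=P[P[:,2]>.08];c=np.array(cv2.minEnclosingCircle(P[:,:2].astype(np.float32))[0]);q=np.r_[c,0]-O;print(c,'caliper',q@U,q@V,len(P))
"
```

```text
clock 10.12 pos [0.5157 0.1772 0.1248] F [ 0.6 -0.7 -0.1] grip 0.751 rotvec to want [-0.08 -0.07 -0.04]
delta in tool now [-0.0005  0.0004  0.0777] delta in wanted frame [-0.0004  0.0003  0.0778]
blue z [0.02389249 0.0907892 ]
[0.78093702 0.28150284] caliper 0.16385610275018334 0.14894593961233996 211
```

View pics/scene6.png

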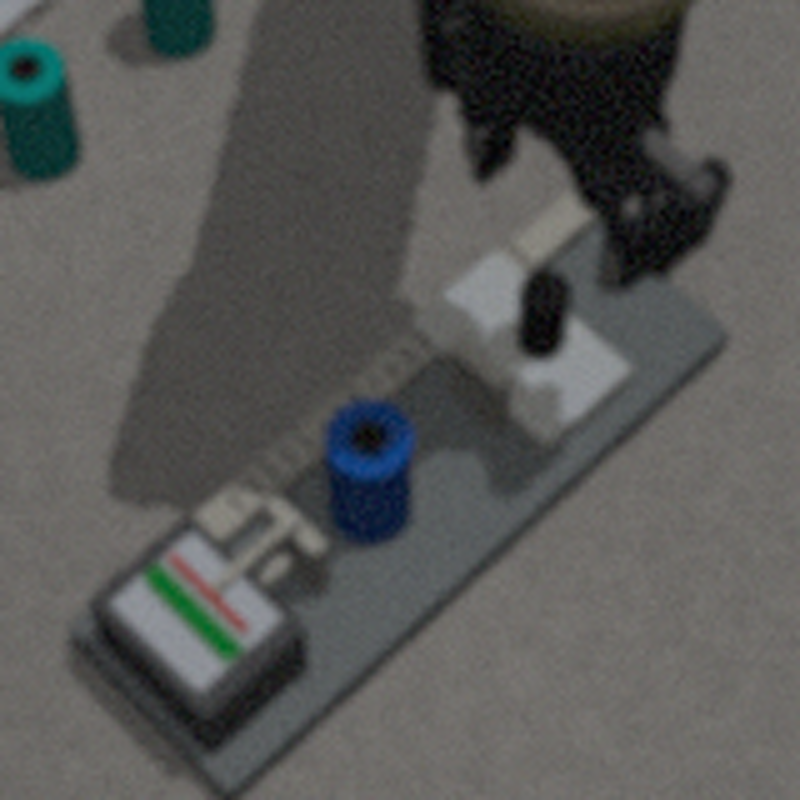

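```bash
python3 -c "
from h import *
p,d=load('scene',6);X=full('scene',d)
h=cv2.cvtColor(p,cv2.COLOR_RGB2HSV)
m=(h[...,0]>100)&(h[...,0]<125)&(h[...,1]>100)&(d>0);m[:230]=0;m[320:]=0;m[:,:240]=0;m[:,300:]=0
P=X[m];P=P[(P[:,2]>.083)&(P[:,2]<.094)];q=P-O;a=q@U;b=q@V
print(len(P),'x range',np.percentile(a,[1,99]),'y',np.percentile(b,[1,99]))
"
```

```text
208 x range [0.00907447 0.04151795] y [-0.01561552  0.01653704]
```

The insert measures at caliper x 25 mm, y 0 mm, upright, with its top near 88 mm. The gripper straddles the post (crop (543,310)). Next, go down and grip the post.

>>> move_arm:
  deltas:
    - [0,0,0.025,0,0,0,0.5]
    - [0,0,0.025,0,0,0,0.5]
    - [0,0,0.02,0,0,0,0.5]
    - [0,0,0.007,0,0,0,0.5]
    - [0,0,0,0,0,0,0.5]
    - [0,0,0,0,0,0,-1]
    - [0,0,0,0,0,0,-1]
    - [0,0,0,0,0,0,-1]
    - [0,0,0,0,0,0,-1]
    - [0,0,0,0,0,0,-1]
  force: 40

```text
clock: 11.42
position: [0.5161, 0.177, 0.0491]
ee_rot: [0.088, 0.996, -0.0, 0.0]
ft_force: [-3.5, -3.1, 8.1]
grip_width: 0.246
```

```bash
python3 -c "
from h import *
go(O-.004*U+[0,0,.047])
p,d=snap('scene',7);crop('scene',p,190,160,350,320,5,'scene7.png')
"
```

```text
clock 11.43 pos [0.5161 0.177  0.0491] F [-3.5 -3.1  8.1] grip 0.246 rotvec to want [-0.01  0.01 -0.04]
delta in tool now [-0.0745  0.0004  0.0021] delta in wanted frame [-0.0745  0.0003  0.0021]
```

View pics/scene7.png

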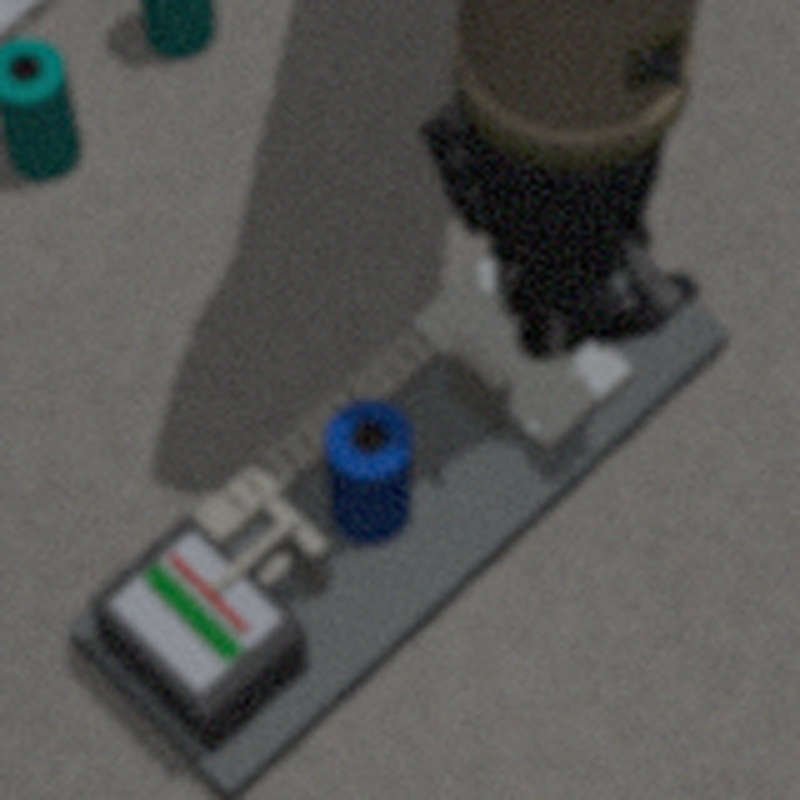

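The post is gripped (21 mm). Slide the jaw to just short of the insert.

>>> move_arm:
  deltas:
    - [-0.003,0,0,0,0,0,-1]
    - [-0.005,0,0,0,0,0,-1]
    - [-0.005,0,0,0,0,0,-1]
    - [-0.005,0,0,0,0,0,-1]
    - [-0.005,0,0,0,0,0,-1]
    - [-0.005,0,0,0,0,0,-1]
    - [-0.005,0,0,0,0,0,-1]
    - [-0.003,0,0,0,0,0,-1]
    - [-0.002,0,0,0,0,0,-1]
    - [0,0,0,0,0,0,-1]

```text
clock: 12.72
position: [0.5527, 0.1705, 0.0492]
ee_rot: [0.088, 0.996, -0.0, -0.001]
ft_force: [-7.6, -3.0, 12.3]
grip_width: 0.243
```

```bash
python3 -c "
from h import *
go(O-.004*U+[0,0,.049])
p,d=snap('scene',8);crop('scene',p,190,160,350,320,5,'scene8.png')
"
```

```text
clock 12.72 pos [0.5527 0.1705 0.0492] F [-7.6 -3.  12.3] grip 0.243 rotvec to want [-0.03 -0.1  -0.03]
delta in tool now [-0.0374  0.0004  0.0001] delta in wanted frame [-0.0374  0.0004  0.0002]
```

View pics/scene8.png

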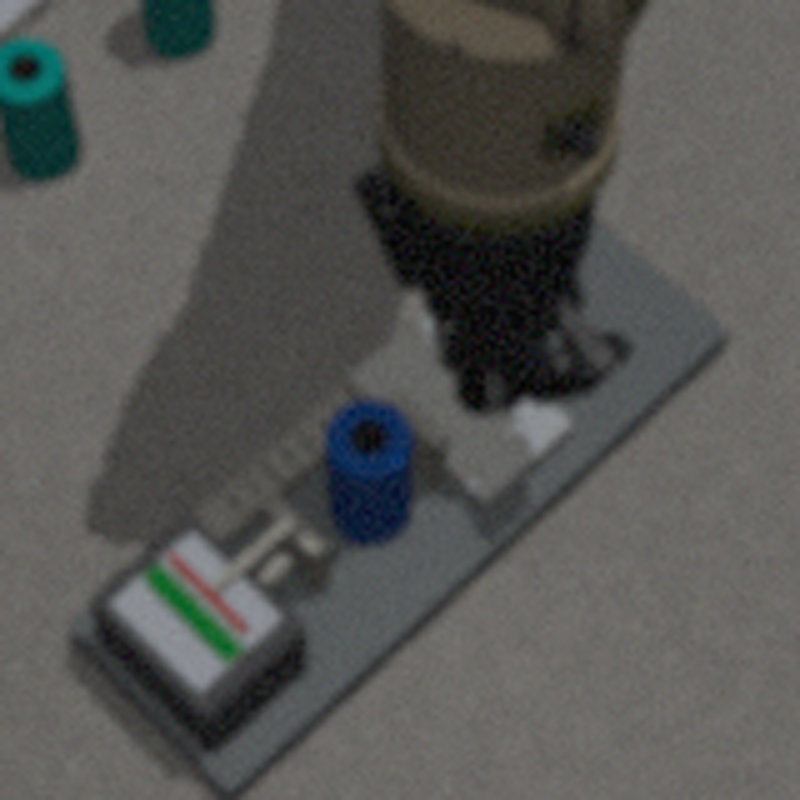

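The jaw follows its grip (face a few mm from the insert) and the insert is undisturbed. Continue slowly.

>>> move_arm:
  deltas:
    - [-0.002,0,0,0,0,0,-1]
    - [-0.002,0,0,0,0,0,-1]
    - [-0.002,0,0,0,0,0,-1]
    - [-0.002,0,0,0,0,0,-1]
    - [-0.003,0,0,0,0,0,-1]
    - [-0.003,0,0,0,0,0,-1]
    - [-0.003,0,0,0,0,0,-1]
    - [-0.003,0,0,0,0,0,-1]
    - [-0.003,0,0,0,0,0,-1]
    - [0,0,0,0,0,0,-1]

```text
clock: 14.02
position: [0.5753, 0.1664, 0.0491]
ee_rot: [0.088, 0.996, -0.0, -0.001]
ft_force: [-8.1, -3.1, 11.9]
grip_width: 0.246
```

```bash
python3 -c "
from h import *
go(O-.004*U+[0,0,.049])
p,d=snap('scene',9);crop('scene',p,190,160,350,320,5,'scene9.png')
"
```

```text
clock 14.03 pos [0.5753 0.1664 0.0491] F [-8.1 -3.1 11.9] grip 0.246 rotvec to want [-0.03 -0.11 -0.03]
delta in tool now [-0.0144  0.0004  0.0001] delta in wanted frame [-0.0144  0.0004  0.0001]
```

View pics/scene9.png

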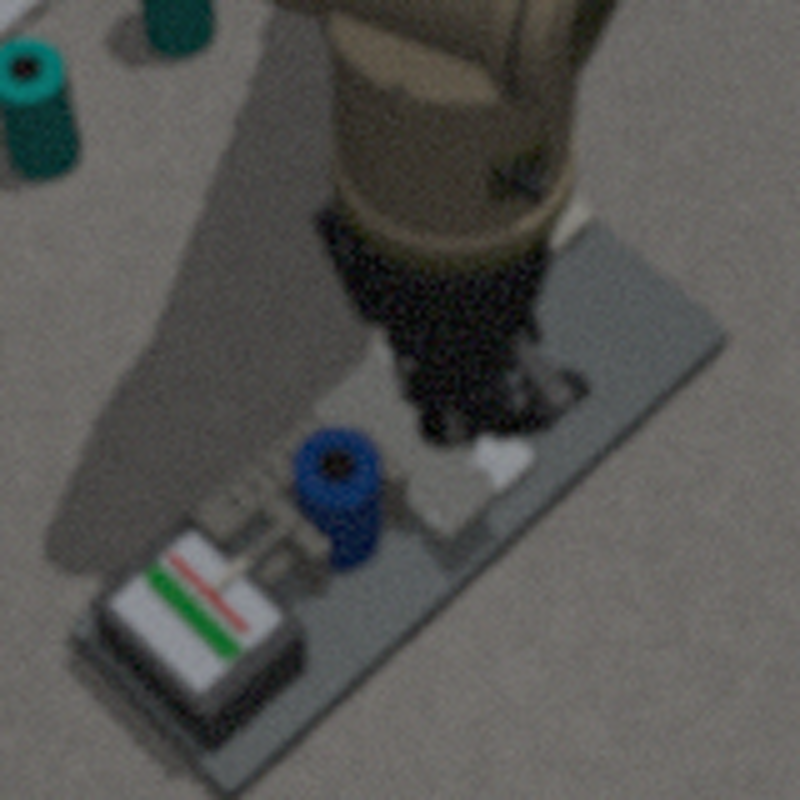

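The insert slides upright ahead of the jaw; the pointer has not moved. About 5 mm remain to the anvil, then 9 mm of push.

>>> move_arm:
  deltas:
    - [-0.002,0,0,0,0,0,-1]
    - [-0.002,0,0,0,0,0,-1]
    - [-0.002,0,0,0,0,0,-1]
    - [-0.002,0,0,0,0,0,-1]
    - [-0.002,0,0,0,0,0,-1]
    - [-0.002,0,0,0,0,0,-1]
    - [0,0,0,0,0,0,-1]

```text
clock: 14.95
position: [0.586, 0.1645, 0.0491]
ee_rot: [0.088, 0.996, -0.0, -0.002]
ft_force: [-12.7, -3.0, 15.9]
grip_width: 0.243
```

```bash
python3 -c "
from h import *
go(O-.004*U+[0,0,.049])
p,d=snap('scene',10);crop('scene',p,190,200,290,320,6,'scene10.png')
"
```

```text
clock 14.95 pos [0.586  0.1645 0.0491] F [-12.7  -3.   15.9] grip 0.243 rotvec to want [-0.05 -0.23 -0.01]
delta in tool now [-0.0035  0.0004  0.0001] delta in wanted frame [-0.0035  0.0004  0.0001]
```

View pics/scene10.png

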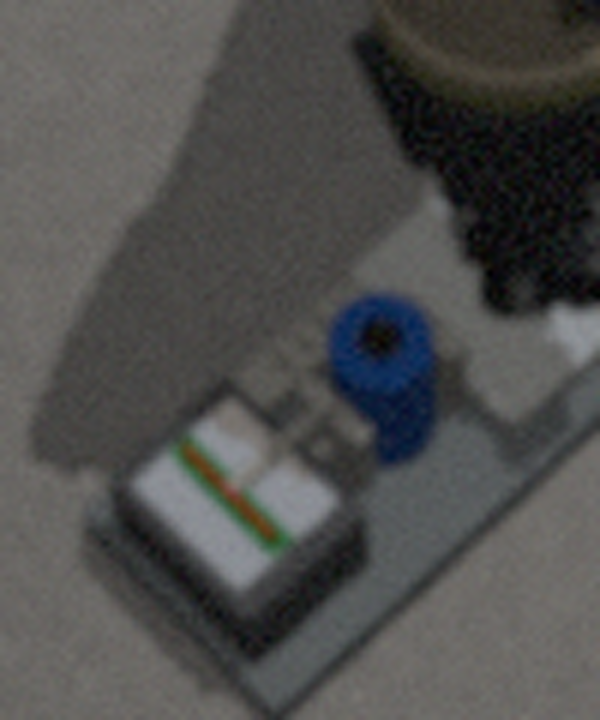

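The red pointer lies in the middle of the green band (crop (232,490)). The force rose about 4.6 N, which fits roughly 9 mm of spring travel. Hold, release and rise.

>>> move_arm:
  deltas:
    - [0,0,0,0,0,0,-1]
    - [0,0,0,0,0,0,-0.3]
    - [0,0,0,0,0,0,0]
    - [0,0,0,0,0,0,0.3]
    - [0,0,0,0,0,0,0.3]
    - [0,0,-0.02,0,0,0,0.3]
    - [0,0,-0.04,0,0,0,0.3]
    - [0,0,-0.04,0,0,0,0.3]
    - [0,0,-0.04,0,0,0,0.3]
    - [0,0,0,0,0,0,0.3]

```text
clock: 16.25
position: [0.5897, 0.1652, 0.1933]
ee_rot: [0.088, 0.996, 0.002, 0.003]
ft_force: [0.1, -0.2, -0.1]
grip_width: 0.651
```

>>> move_arm:
  deltas:
    - [0.04,0,-0.02,0,0,0,0.3]
    - [0.05,0,0,0,0,0,0.3]
    - [0,0.05,0,0,0,0,0.3]
    - [0,0.05,0,0,0,0,0.3]
    - [0,0.05,0,0,0,0,0.3]
    - [0,0.05,0,0,0,0,0.3]
    - [0,0.05,0,0,0,0,0.3]
    - [0,0,0,0,0,0,0.3]

```text
clock: 17.25
position: [0.5412, 0.4311, 0.2068]
ee_rot: [0.085, 0.996, -0.0, -0.001]
ft_force: [0.0, -1.1, -0.1]
grip_width: 0.65
```

```bash
python3 -c "
from h import *
go(O)
p,d=snap('scene',11);crop('scene',p,190,180,350,320,5,'scene11.png')
X=full('scene',d);h=cv2.cvtColor(p,cv2.COLOR_RGB2HSV)
m=(h[...,0]>100)&(h[...,0]<125)&(h[...,1]>100)&(d>0);m[:200]=0;m[320:]=0;m[:,:220]=0;m[:,300:]=0
P=X[m];P=P[(P[:,2]>.083)&(P[:,2]<.094)];q=P-O;a=q@U;b=q@V
print(len(P),'x range',np.percentile(a,[1,99]),'y',np.percentile(b,[1,99]))
p,d=snap('top',11);crop('top',p,130,90,450,270,2.5,'top11.png')
"
```

```text
clock 17.25 pos [0.5412 0.4311 0.2068] F [ 0.  -1.1 -0.1] grip 0.65 rotvec to want [-0.03 -0.1   0.3 ]
delta in tool now [-0.0974 -0.2546  0.2068] delta in wanted frame [-0.0984 -0.2542  0.2068]
206 x range [0.03864619 0.06992515] y [-0.01611832  0.01722316]
```

View pics/scene11.png

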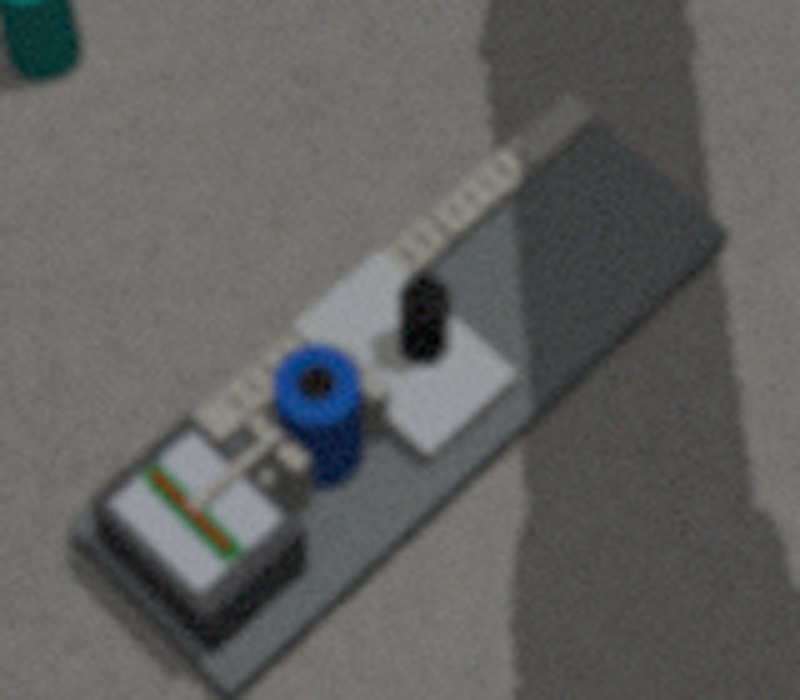

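View pics/top11.png

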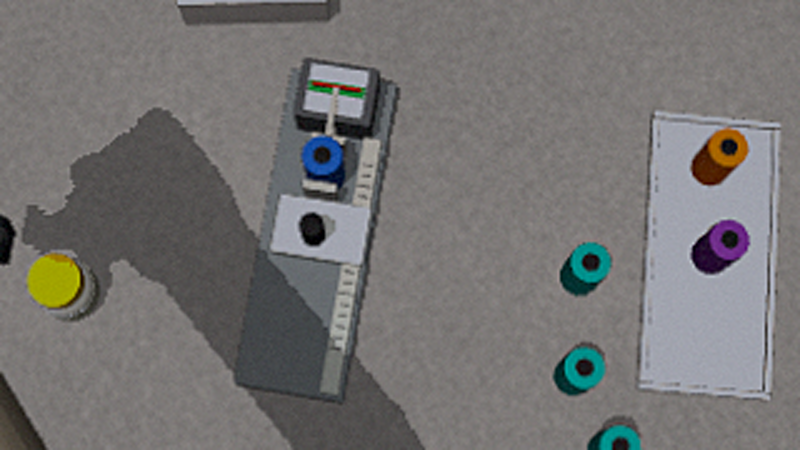

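The red line lies inside the green band in both views (scene crop (195,510), top crop (337,88)). The insert is upright and clamped, its axis at caliper x 54 mm, which makes the push about 7 mm, and y about 0.5 mm. The jar, orange and purple inserts look unmoved, and the arm is clear of everything. Handing in.

```bash
python3 -c "
from workcell import manip
print(manip.hand_in())"
```

```text
the job is handed in; nothing more can be done
None
```

The blue insert is clamped upright in the caliper with the red pointer in the green band, and I handed the job in at about 17.4 s. The hand-in gives no verdict, so this rests on my own checks.

- **What I did:** I took the blue insert from the tray and stood it on the bed at caliper x 25 mm, y about 0. I then gripped the thumb post, slid the jaw about 71 mm until the pointer was in the band, released it and moved the arm clear.
- **Pointer:** the last pictures from both cameras show it inside the green band. Two estimates of the anvil push differ slightly but are both in range: about 7 mm from the camera and about 9 mm from the rise in wrist force while pushing.
- **Insert:** it looks upright, with its axis about 0.5 mm from the centre line. I did not compute its tilt.
- **Clamp force:** I could not measure this directly. The spring at 7 to 9 mm of push should give about 3.5 to 4.5 N, well above 0.8 N and below 25 N.
- **Other objects:** the jar and the orange and purple inserts look unmoved in the last top view. I did not re-measure their positions.

No check failed.

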